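# Turn the stock carousel to the pink carton

## Task

Turn the carton carousel on the packing desk, gently pushing the black finger tabs on its rim with the fingertips, until the pink carton stands squarely in front of the yellow arrow, and leave it at rest there. Do not touch or lift any of the cartons, keep them all standing in their seats, and leave the tape and film rolls beside it alone.

Things in the scene. Friction and masses are not known exactly. Their poses are not given: they have to be found in the camera images.
- stand: fixed black stand under the turntable, round, 300 mm across and 18 mm high, with a tongue 70 mm wide and 20 mm high that sticks out at the front to 230 mm from the turning axis and carries a yellow arrow. Origin on the table, on the turning axis; its -x axis points to the front (through the arrow).
- front_mark (a point): middle of the yellow arrow painted flat on the stand's tongue; 200 mm from the turning axis, 22 mm above the table. The arrow points inward, at the place where the wanted carton must stand.
- carousel (a joint): angle of the turntable, rad, grows anticlockwise seen from above, 0 at the start; it turns freely by more than a full turn either way. It takes about 1.2 N at the tabs to turn and when pushed slowly it stops within a few degrees once let go.
- hub (a point): centre of the turntable's upper face, on the turning axis, 40 mm above the table. The turntable is a light wooden disc 320 mm across and 16 mm thick with four square seats (fences 12 mm high) 90 degrees apart, centred 78 mm from the axis, each holding one loose carton, and four black upright finger tabs on the rim, midway between the seats.
- tab0 (a point): middle of the top edge of a black finger tab on the turntable's rim: an upright block 30 mm radially (125 to 155 mm from the axis), 12 mm thick along the rim, 40 mm high above the disc (top 80 mm above the table). Tab 0 of four, numbered anticlockwise, 90 degrees apart; seats lie 45 degrees to either side.
- tab1 (a point): middle of the top edge of a black finger tab on the turntable's rim: an upright block 30 mm radially (125 to 155 mm from the axis), 12 mm thick along the rim, 40 mm high above the disc (top 80 mm above the table). Tab 1 of four, numbered anticlockwise, 90 degrees apart; seats lie 45 degrees to either side.
- tab2 (a point): middle of the top edge of a black finger tab on the turntable's rim: an upright block 30 mm radially (125 to 155 mm from the axis), 12 mm thick along the rim, 40 mm high above the disc (top 80 mm above the table). Tab 2 of four, numbered anticlockwise, 90 degrees apart; seats lie 45 degrees to either side.
- tab3 (a point): middle of the top edge of a black finger tab on the turntable's rim: an upright block 30 mm radially (125 to 155 mm from the axis), 12 mm thick along the rim, 40 mm high above the disc (top 80 mm above the table). Tab 3 of four, numbered anticlockwise, 90 degrees apart; seats lie 45 degrees to either side.
- pink_carton: pink (magenta) carton with a white lower part, 46 x 46 x 60 mm high, loose (60 to 130 g), standing in one of the turntable's seats (any of the four) with 2 mm play. Origin in the middle of its underside, z up.
- green_carton: green carton with a white lower part, 46 x 46 x 60 mm high, loose (60 to 130 g), standing in one of the turntable's seats (any of the four) with 2 mm play. Origin in the middle of its underside, z up.
- orange_carton: orange carton with a white lower part, 46 x 46 x 60 mm high, loose (60 to 130 g), standing in one of the turntable's seats (any of the four) with 2 mm play. Origin in the middle of its underside, z up.
- blue_carton: blue carton with a white lower part, 46 x 46 x 60 mm high, loose (60 to 130 g), standing in one of the turntable's seats (any of the four) with 2 mm play. Origin in the middle of its underside, z up.
- tape_roll: roll of brown tape lying flat on the desk, 100 mm across, 48 mm high. Origin in the middle of its underside. To be left alone.
- film_roll: small upright roll of stretch film, 68 mm across, 105 mm high, loose. Origin in the middle of its underside. To be left alone.
There are look-alikes about, which are no part of the job. Several things have the shape of the pink_carton; the one meant has the colours described above.

How it is judged:
By the outcome, as a careful person would: the job done as asked, in the order asked, and still so for the second after the job is handed in, with the robot touching nothing.
It also fails if it takes over 48 s, if anything falls off the work surface, if the arm or the gripper's body presses on something with over 40 N, if the wrist force passes 120 N, or if a joint passes its speed limit or range.

## Robot

A 7-joint arm with a two-finger parallel gripper is mounted at the origin on the work surface. World frame = base frame: x ahead of the robot, y to its left, z up, the work surface at z = 0. Lengths are in m, angles in rad, forces in N, time in s.
With the tool pointing down it reaches from about 0.35 to 0.9 m from the base axis. Payload 8.1 kg.
Tool frame: the origin (TCP) lies at the very end of the fingers, on their centre line; the grasp point (between the pads) lies 19 mm behind it (robot.tcp_to_grasp is the distance from the TCP to the grasp point, in m); z points along the fingers, y is the line along which they close (so a half turn about z gives the same grasp; the last joint's range is limited). The gripper opens to 92 mm and grips with 3 to 60 N. Pads are 19 mm wide; open, the fingers measure 130 mm over their backs; the gripper's body (75 mm by 190 mm) begins 47 mm behind the grasp point.
Start: joints at [1.188, 0.434, 0.025, 1.573, -0.012, 1.134, -0.075], TCP at [0.173, -0.601, 0.227] pointing down, gripper open.
Joint ranges: [-2.62, 2.62], [-0.44, 2.09], [-1.27, 1.32], [0.08, 2.57], [-1.32, 4.46], [0.12, 2], [-2.74, 2.74]. Speed limits (rad/s): [2.22, 2.22, 3.01, 3.01, 3.14, 3.14, 3.14].

## Interface

Orientations are given as a rotation vector (axis times angle).
In Python, from station import robot, vision, ticket, finder gives the robot as it stands.
- The arm moves only by the tool step_arm, never from a script. Its argument "steps" is a list that holds one entry, the list of rows, each a list of 5 numbers: the shift along the tool's x, y, z in m, then the turn about the tool's z in rad, then the closure in counts, from 0 (fully open) to 255 (shut). In form: [[[tx, ty, tz, turn, gripper], ...]]. A call has 1 to 10 rows; each row is the pose to reach, as a shift and turn from the pose commanded when the call began, along the tool's axes at that moment; what a row does not reach only later rows make up. A row lasts 1/12 s, in which the tool goes at most 41.7 mm and 7.16 degrees, less where a joint would pass 70% of its speed; a pose out of reach is approached as far as the arm can. A call with a gripper value outside its range is refused whole. The fingers move at their own pace and stop on an object; the grip force is fixed at half the most. Time passes only in rows, so rows that repeat a pose let the fingers close. It gives the time, the measured TCP pose, the force, the opening and the grip force at its end, in the units of the state.
- robot.state(): the state, without advancing time (a new reading comes with each control period).
- vision.capture(name): name is "side" or "top"; returns (picture, depth): 480x640x3 uint8, blue, green, red; 480x640 float32, m along the optical axis (not along the pixel's ray), 0 where there is no reading.
- vision.calibration(name): a dict with "fovy" (degrees; the focal length in pixels is half the picture's height over the tangent of half this angle, whatever the lens; pixels are square), "cx", "cy" (the principal point, pixels), "dist" ([k1, k2, p1, p2, k3] as OpenCV has them; the pictures are not rectified), "world_to_cam" (4x4, takes a point from world to camera coordinates). Camera axes: x right, y up, looking along -z (the intrinsics and any distortion apply to the point x, -y, -z); pixel columns grow to the right and rows downward; lengths in m; the calibration is good to about 2 mm. A picture is of the moment at which its call begins. calibration takes no time and is no camera call.
- ticket.hand_in(): hands the job in; it is judged then, once.
Trained networks look in the newest picture that a camera, given by its name, has taken for a name from the list of things; names that differ only in an ending like _2 or _b are one class to them, and where a whole thing is asked for, a point or a joint stands for the part that bears it (a point fixed in the world has none). Each returns a list of dicts, best first, with "score" (0 to 1); they miss things now and then, are a little off and sometimes report something else, mostly with a low value. They report only what shows in the picture. A call takes as long as a camera call. They do not tell look-alikes from the thing itself.
- finder.trace(camera, query): "pixels" (480x640 bool, what is visible of it) and "box" ([left, top, right, bottom] in pixels, round what is visible of it).
The state is a dict: "clock": time; "q": joint angles; "joint_vel": joint speeds; "effort": joint torques, N m; "eef_pos": TCP position; "orientation": TCP orientation; "ft_force": force on the tool from outside, world axes, zero at the start; "wrist_torque": the same for the moment, N m; "gripper_width": finger opening in m; "grasp_force": force on a finger pad.
Only numpy, scipy, OpenCV 4.12 (cv2) and the standard library are available. Lean on these libraries where they do the work, as an engineer would, in place of code of your own. Each camera call takes 0.05 s, during which the arm holds its last target. There are 200 camera calls.

## Working session

There is one attempt and no reset: what is moved stays moved. The work goes in short steps, Python scripts to look and compute and a tool call to move; the robot and the scene stay as the last step left them, time stands still between calls to the robot, and variables do not carry over. Pictures are saved under pics/ and viewed, at most 10 in all, crops included, and the job is handed in when it is done.

Besides the shell and the picture viewer there is one more tool, called after ">>>" as name(argument=value, ...) on one line, values as JSON. step_arm: Moves the arm, as the interface text tells. Its arguments: {"type":"object","properties":{"steps":{"type":"array"}},"required":["steps"]}

```bash
mkdir -p pics; cat > h.py <<'E'
import numpy as np, cv2
from station import robot, vision, ticket, finder
def K(n):
    c=vision.calibration(n); f=240/np.tan(np.radians(c["fovy"])/2)
    return np.array([[f,0,c["cx"]],[0,f,c["cy"]],[0,0,1.]]),np.array(c["dist"],float),np.array(c["world_to_cam"])
def cloud(n,depth,px):  # px Nx2 (u,v) ints -> world
    k,d,T=K(n); px=np.asarray(px); z=depth[px[:,1],px[:,0]].astype(float)
    u=cv2.undistortPoints(px[:,None].astype(float),k,d)[:,0]
    c=np.c_[u[:,0]*z,-u[:,1]*z,-z,np.ones(len(z))][z>0]
    return (c@np.linalg.inv(T).T)[:,:3]
def proj(n,P):
    k,d,T=K(n); P=np.atleast_2d(P); c=(np.c_[P,np.ones(len(P))]@T.T)[:,:3]*[1,-1,-1]
    return cv2.projectPoints(c,np.zeros(3),np.zeros(3),k,d)[0][:,0]
E
python3 - <<'E'
from h import *
for n in("top","side"):
    im,d=vision.capture(n); cv2.imwrite(f"pics/{n}0.png",im); np.savez(f"{n}0.npz",im=im,d=d)
    for q in ("pink_carton","carousel","stand","tape_roll","film_roll","tab0"):
        for r in finder.trace(n,q)[:5]:
            v,u=np.nonzero(r["pixels"]); P=cloud(n,d,np.c_[u,v])
            print(n,q,round(r["score"],2),r["box"],np.median(P,0).round(3),P[:,2].max().round(3), im[v,u].mean(0).round())
print(robot.state())
E
```

```text
top pink_carton 0.86 [266.9, 224.4, 304.0, 265.0] [0.525 0.103 0.101] 0.105 [ 93.  32. 141.]
top pink_carton 0.75 [224.2, 357.4, 255.6, 389.7] [0.304 0.175 0.061] 0.066 [22. 45. 77.]
top pink_carton 0.6 [124.4, 293.2, 164.6, 328.6] [0.412 0.355 0.06 ] 0.066 [17. 37. 66.]
top carousel 0.74 [224.4, 132.5, 393.5, 302.9] [0.586 0.061 0.041] 0.104 [ 67. 103. 136.]
top stand 0.66 [323.5, 285.2, 365.4, 338.5] [ 0.412 -0.007  0.022] 0.044 [20. 50. 52.]
top tape_roll 0.7 [144.3, 203.6, 208.4, 260.2] [0.559 0.315 0.047] 0.054 [ 29.  68. 101.]
top tab0 0.78 [225.2, 131.2, 394.5, 301.1] [0.586 0.062 0.041] 0.103 [ 67. 103. 136.]
top tab0 0.54 [325.1, 288.7, 367.4, 335.6] [ 0.412 -0.007  0.022] 0.039 [20. 50. 51.]
side pink_carton 0.96 [364.3, 347.6, 396.4, 390.8] [0.302 0.193 0.059] 0.067 [29. 48. 77.]
side pink_carton 0.92 [283.5, 257.7, 314.5, 298.3] [0.523 0.114 0.098] 0.108 [ 87.  55. 141.]
side pink_carton 0.65 [254.3, 392.6, 288.6, 440.1] [0.411 0.372 0.059] 0.066 [30. 49. 79.]
side carousel 0.64 [212.1, 202.8, 358.9, 328.4] [0.58  0.091 0.042] 0.102 [ 82. 109. 139.]
side stand 0.72 [212.1
[... 632 characters left out ...]
84064 ,  0.43445403,  0.02500837,  1.57321312, -0.01161503,
        1.13402683, -0.07511056]), 'joint_vel': array([ 1.19193570e-03, -3.25433838e-04, -6.42996780e-04,  9.07272796e-05,
       -1.03361674e-03,  7.71961692e-04,  1.68975911e-03]), 'effort': array([-1.22100832e-03, -6.67490101e+01,  9.83331688e-01, -3.14760697e+01,
       -6.07144134e-02,  3.25650419e-02,  5.74599244e-05]), 'eef_pos': array([ 0.17256887, -0.60070175,  0.22676543]), 'orientation': array([3.11088268e+00, 4.37884475e-01, 1.36722679e-05]), 'ft_force': array([-0.32706541,  1.10271075,  0.28477264]), 'wrist_torque': array([-0.0223885 ,  0.02452163,  0.02006807]), 'grasp_force': 0.0, 'gripper_width': 0.09187925550334296}
```

View pics/top0.png

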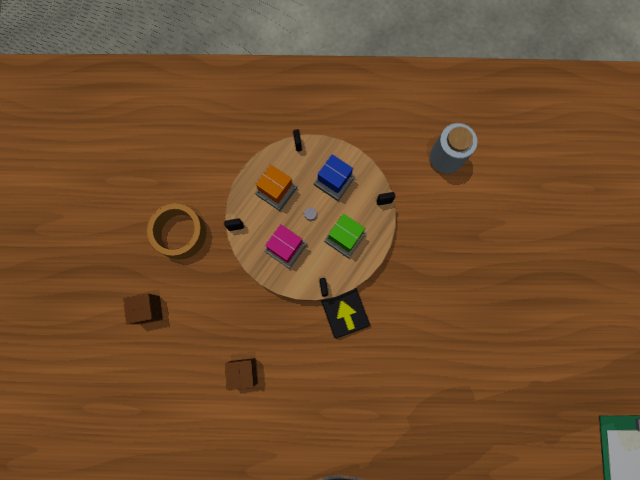

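```bash
cat > m.py <<'E'
from h import *
from scipy.optimize import least_squares
def pose(im,d):
    v,u=np.mgrid[60:400,100:520]; px=np.c_[u.ravel(),v.ravel()]; px=px[d[px[:,1],px[:,0]]>0]
    P=cloud("top",d,px); col=im[px[:,1],px[:,0]].astype(int); hsv=cv2.cvtColor(im,cv2.COLOR_BGR2HSV)[px[:,1],px[:,0]].astype(int)
    return px,P,col,hsv
if __name__=="__main__":
    z=np.load("top0.npz"); px,P,col,h=pose(z["im"],z["d"])
    near=np.hypot(P[:,0]-.6,P[:,1]-.05)<.19
    disc=near&(P[:,2]>.034)&(P[:,2]<.046)&(col.sum(1)>200)
    D=P[disc,:2]
    (cx,cy),r=cv2.minEnclosingCircle(D.astype(np.float32)); print("disc",cx,cy,r,np.median(P[disc,2]))
    tab=near&(P[:,2]>.070)&(P[:,2]<.087)&(col.sum(1)<130)
    m=np.zeros((480,640),np.uint8); m[px[tab,1],px[tab,0]]=1
    n,l,s,c=cv2.connectedComponentsWithStats(m)
    for i in range(1,n):
        if s[i,4]>15:
            Q=P[tab][l[px[tab,1],px[tab,0]]==i].mean(0); print("tab",c[i].round(),Q.round(4),s[i,4],"r",np.hypot(*(Q[:2]-[cx,cy])).round(3),np.degrees(np.arctan2(Q[1]-cy,Q[0]-cx)).round(1))
    car=(np.hypot(P[:,0]-cx,P[:,1]-cy)<.13)&(P[:,2]>.094)&(P[:,2]<.107)
    m[:]=0; m[px[car,1],px[car,0]]=1
    n,l,s,c=cv2.connectedComponentsWithStats(m)
    for i in range(1,n):
        if s[i,4]>50:
            k=l[px[car,1],px[car,0]]==i; Q=P[car][k].mean(0); print("carton",c[i].round(),Q.round(4),col[car][k].mean(0).round(),np.hypot(*(Q[:2]-[cx,cy])).round(3),np.degrees(np.arctan2(Q[1]-cy,Q[0]-cx)).round(1))
    y=(P[:,2]<.03)&(P[:,2]>.014)&(h[:,0]>20)&(h[:,0]<35)&(h[:,1]>150)&(h[:,2]>100)&(np.hypot(P[:,0]-cx,P[:,1]-cy)<.25)
    Q=P[y].mean(0); print("arrow",px[y].mean(0),Q,y.sum(),np.hypot(*(Q[:2]-[cx,cy])),np.degrees(np.arctan2(Q[1]-cy,Q[0]-cx)))
    t=(P[:,2]>.09)&(P[:,1]<-.1); print("film", P[t].mean(0) if t.any() else None)
E
python3 m.py
```

```text
disc 0.593582034111023 0.06181002035737038 0.15995968878269196 0.04125854721739797
tab [297. 138.] [0.7279 0.0881 0.0797] 95 r 0.137 11.1
tab [332. 184.] [0.64   0.022  0.0785] 89 r 0.061 -40.6
tab [276. 194.] [0.6203 0.1223 0.0802] 74 r 0.066 66.2
tab [386. 196.] [ 0.618  -0.0748  0.0798] 115 r 0.139 -79.9
tab [233. 223.] [0.5655 0.1982 0.0797] 120 r 0.139 101.6
tab [339. 244.] [0.53   0.009  0.0786] 40 r 0.083 -140.3
tab [324. 286.] [0.4553 0.0357 0.0807] 108 r 0.141 -169.3
carton [335. 171.] [0.6566 0.0178 0.1009] [133.  55.  31.] 0.077 -34.9
carton [274. 182.] [0.6361 0.1257 0.101 ] [  7.  86. 154.] 0.077 56.4
carton [347. 231.] [ 0.5489 -0.0028  0.1012] [ 22. 140.  63.] 0.079 -124.7
carton [284. 242.] [0.5282 0.1049 0.1012] [103.  31. 157.] 0.078 146.6
arrow [345.93165468 314.31294964] [ 0.40971893 -0.00643287  0.0232597 ] 278 0.19611917953607852 -159.63701567644208
film [ 0.71770807 -0.20129237  0.10054019]
```

The top picture shows pink at (284,242), the yellow arrow at (346,314), tape at (177,230) and film at (455,148). Three things could be the one meant: pink on the disc at (284,242), and brown look-alikes on the desk at (142,308) and (241,373). Only the first is magenta with a white lower part, and I'm checking it in a crop.

The seat is at 145.9° and the arrow at 200.4°, so the turntable needs about +54.5°. I'll push the front tab, now at 190.9°.

```bash
cat >> h.py <<'E'
HUB=np.array([.5925,.0617])
def go(x,y,z,phi):   # world target, tool-x heading deg
    from scipy.spatial.transform import Rotation as R
    s=robot.state(); M=R.from_rotvec(s["orientation"]).as_matrix(); ph=np.degrees(np.arctan2(M[1,0],M[0,0]))
    print("clock",s["clock"],"at",s["eef_pos"].round(4),"phi",ph.round(1),"shift",(M.T@(np.array([x,y,z])-s["eef_pos"])).round(4),"turn",np.radians(ph-phi).round(3))
E
python3 - <<'E'
from h import *
im=np.load("top0.npz")["im"]; cv2.imwrite("pics/crop0.png",cv2.resize(im[200:350,215:385],None,fx=4,fy=4,interpolation=cv2.INTER_CUBIC))
go(.34,-.25,.22,11); go(.454,.075,.2,11)
E
```

```text
clock 0.7 at [ 0.1726 -0.6007  0.2268] phi 16.0 shift [ 0.2577 -0.2909  0.0068] turn 0.088
clock 0.7 at [ 0.1726 -0.6007  0.2268] phi 16.0 shift [ 0.457  -0.5718  0.0267] turn 0.088
```

View pics/crop0.png

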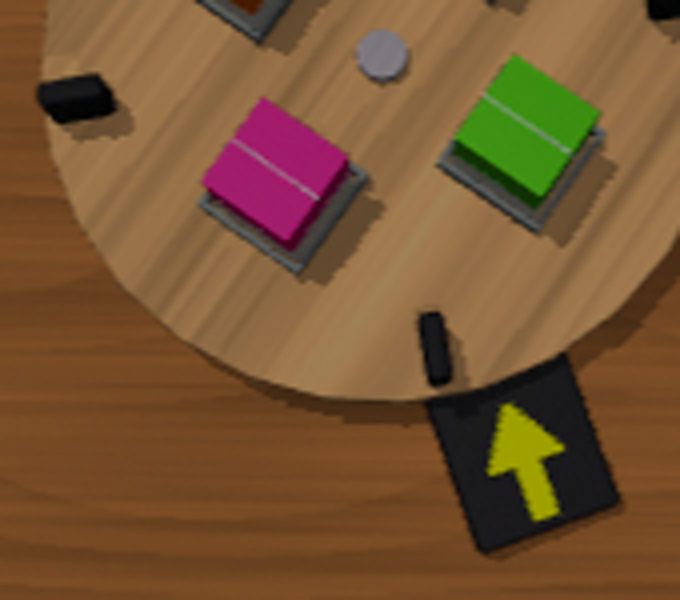

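The crop shows the magenta carton in its seat at crop (275,170) and the arrow at (525,460). It is the only pink one, so it is the right carton. Moving now with the gripper shut.

>>> step_arm(steps=[[[0.026,-0.029,0,0.088,255],[0.052,-0.058,0,0.088,255],[0.077,-0.087,0,0.088,255],[0.103,-0.116,0,0.088,255],[0.129,-0.145,0,0.088,255],[0.155,-0.175,0,0.088,255],[0.18,-0.204,0,0.088,255],[0.206,-0.233,0,0.088,255],[0.232,-0.262,0,0.088,255],[0.258,-0.291,0,0.088,255]]])

```text
clock: 1.53
eef_pos: [0.3406, -0.2481, 0.2271]
orientation: [3.126, 0.3, 0.001]
ft_force: [0.7, 0.0, 0.6]
gripper_width: 0.0295
grasp_force: 0.0
```

```bash
python3 -c "
from h import *
go(.454,.075,.2,11)"
```

```text
clock 1.5333 at [ 0.3406 -0.2481  0.2271] phi 11.0 shift [ 0.1728 -0.2957  0.0269] turn -0.001
```

>>> step_arm(steps=[[[0.019,-0.033,0.002,0,255],[0.038,-0.066,0.005,0,255],[0.057,-0.099,0.008,0,255],[0.077,-0.132,0.01,0,255],[0.096,-0.164,0.014,0,255],[0.115,-0.197,0.017,0,255],[0.134,-0.23,0.02,0,255],[0.154,-0.263,0.024,0,255],[0.172,-0.298,0.027,0,255],[0.172,-0.298,0.03,0,255]]])

```text
clock: 2.37
eef_pos: [0.454, 0.0838, 0.1974]
orientation: [-3.121, -0.313, -0.005]
ft_force: [0.1, -0.1, 0.5]
gripper_width: 0.0004
grasp_force: 0.0
```

```bash
python3 -c "
from h import *
go(.453,.078,.057,11)"
```

```text
clock 2.3667 at [0.454  0.0838 0.1974] phi 11.5 shift [-0.0027  0.006   0.1403] turn 0.008
```

>>> step_arm(steps=[[[0,0,0.03,0,255],[0,0,0.06,0,255],[0,0,0.09,0,255],[0,0,0.115,0,255],[0,0,0.13,0,255],[0,0,0.14,0,255],[0,0,0.14,0,255]]])

```text
clock: 2.95
eef_pos: [0.4513, 0.0751, 0.0552]
orientation: [3.127, 0.301, -0.004]
ft_force: [-0.2, -0.2, -0.4]
gripper_width: 0.0004
grasp_force: 0.0
```

```bash
cat > push.py <<'E'
from h import *; import sys
# plan: finger at r .139, trailing the tab; args: final finger angle a1, rows n ; tool x heading = angle-180+off
from scipy.spatial.transform import Rotation as R
a1,n=float(sys.argv[1]),int(sys.argv[2]); r=float(sys.argv[3]) if len(sys.argv)>3 else .139
s=robot.state(); M=R.from_rotvec(s["orientation"]).as_matrix(); ph=np.degrees(np.arctan2(M[1,0],M[0,0])); e=s["eef_pos"]
v=e[:2]-HUB; a0=np.degrees(np.arctan2(v[1],v[0]))%360; print(s["clock"],e.round(4),"ang",a0.round(2),"r",np.hypot(*v).round(4),"phi",ph.round(2),s["ft_force"].round(1))
for a in np.linspace(a0,a1,n+1)[1:]:
    t=np.radians(a); p=np.r_[HUB+r*np.r_[np.cos(t),np.sin(t)],.057]
    d=M.T@(p-e); print([*d.round(4),round(np.radians(ph-(a-180+8)),3),255])
E
python3 push.py 212 20
```

```text
2.95 [0.4513 0.0751 0.0552] ang 174.57 r 0.1419 phi 10.99 [-0.2 -0.2 -0.4]
[np.float64(0.0015), np.float64(0.0052), np.float64(-0.0018), np.float64(0.114), 255]
[np.float64(0.0005), np.float64(0.0096), np.float64(-0.0018), np.float64(0.082), 255]
[np.float64(-0.0005), np.float64(0.014), np.float64(-0.0018), np.float64(0.049), 255]
[np.float64(-0.0012), np.float64(0.0185), np.float64(-0.0018), np.float64(0.016), 255]
[np.float64(-0.0019), np.float64(0.023), np.float64(-0.0018), np.float64(-0.016), 255]
[np.float64(-0.0023), np.float64(0.0275), np.float64(-0.0018), np.float64(-0.049), 255]
[np.float64(-0.0027), np.float64(0.0321), np.float64(-0.0018), np.float64(-0.082), 255]
[np.float64(-0.0029), np.float64(0.0366), np.float64(-0.0018), np.float64(-0.114), 255]
[np.float64(-0.0029), np.float64(0.0411), np.float64(-0.0018), np.float64(-0.147), 255]
[np.float64(-0.0028), np.float64(0.0457), np.float64(-0.0018), np.float64(-0.18), 255]
[np.float64(-0.0026), np.float64(0.0502), np.float64(-0.0018), np.float64(-0.212), 255]
[np.float64(-0.0021), np.float64(0.0547), np.float64(-0.0018), np.float64(-0.245), 255]
[np.float64(-0.0016), np.float64(0.0592), np.float64(-0.0018), np.float64(-0.278), 255]
[np.float64(-0.0009), np.float64(0.0637), np.float64(-0.0018), np.float64(-0.31), 255]
[np.float64(-0.0001), np.float64(0.0682), np.float64(-0.0018), np.float64(-0.343), 255]
[np.float64(0.0009), np.float64(0.0726), np.float64(-0.0018), np.float64(-0.376), 255]
[np.float64(0.0021), np.float64(0.077), np.float64(-0.0018), np.float64(-0.408), 255]
[np.float64(0.0033), np.float64(0.0814), np.float64(-0.0018), np.float64(-0.441), 255]
[np.float64(0.0048), np.float64(0.0857), np.float64(-0.0018), np.float64(-0.474), 255]
[np.float64(0.0063), np.float64(0.0899), np.float64(-0.0018), np.float64(-0.506), 255]
```

>>> step_arm(steps=[[[0.001,0.004,-0.002,0,255],[0.0,0.007,-0.002,0,255],[-0.001,0.01,-0.002,0,255],[-0.001,0.013,-0.002,0,255],[-0.001,0.016,-0.002,-0.01,255],[-0.002,0.019,-0.002,-0.02,255],[-0.002,0.022,-0.002,-0.03,255],[-0.002,0.025,-0.002,-0.05,255],[-0.003,0.028,-0.002,-0.07,255],[-0.003,0.031,-0.002,-0.09,255]]])

```text
clock: 3.78
eef_pos: [0.4552, 0.0443, 0.0587]
orientation: [-3.11, -0.445, 0.0]
ft_force: [-0.6, 1.5, 0.9]
gripper_width: 0.0002
grasp_force: 0.7
```

```bash
cat >m2.py <<'E'
from m import *
im,d=vision.capture("top"); px,P,col,h=pose(im,d)
rel=P[:,:2]-HUB; r=np.hypot(*rel.T)
# carton tops by hue, mod-90 and pink directly; rear tabs
out={}
for n,lo,hi in(("pink",150,172),("green",45,75),("orange",5,17),("blue",105,130)):
    k=(r<.13)&(P[:,2]>.094)&(P[:,2]<.107)&(h[:,0]>=lo)&(h[:,0]<=hi)&(h[:,1]>120)
    if k.sum()>80:
        q=rel[k].mean(0); print(n,k.sum(),"r",np.hypot(*q).round(4),"ang",(np.degrees(np.arctan2(q[1],q[0]))%360).round(1),"z",P[k,2].mean().round(3))
k=(r>.12)&(r<.158)&(P[:,2]>.07)&(P[:,2]<.084)&(col.sum(1)<130)
m=np.zeros((480,640),np.uint8); m[px[k,1],px[k,0]]=1
n,l,s,c=cv2.connectedComponentsWithStats(m)
for i in range(1,n):
    if s[i,4]>50:
        q=rel[k][l[px[k,1],px[k,0]]==i].mean(0); print("tab",s[i,4],np.hypot(*q).round(3),(np.degrees(np.arctan2(q[1],q[0]))%360).round(1))
import sys
if len(sys.argv)>1: cv2.imwrite(f"pics/{sys.argv[1]}.png",im)
E
python3 m2.py a1; python3 push.py 216 16
```

```text
orange 678 r 0.0772 ang 61.9 z 0.101
blue 641 r 0.0772 ang 331.6 z 0.101
tab 93 0.138 17.1
tab 106 0.138 286.7
tab 118 0.139 107.2
3.8333 [0.4552 0.0435 0.0586] ang 187.56 r 0.1385 phi 16.31 [ 0.  -0.6  0. ]
[np.float64(-0.0011), np.float64(0.0042), np.float64(0.0016), np.float64(-0.018), 255]
[np.float64(-0.0016), np.float64(0.0085), np.float64(0.0016), np.float64(-0.049), 255]
[np.float64(-0.0019), np.float64(0.0128), np.float64(0.0016), np.float64(-0.08), 255]
[np.float64(-0.0021), np.float64(0.0171), np.float64(0.0016), np.float64(-0.111), 255]
[np.float64(-0.0021), np.float64(0.0214), np.float64(0.0016), np.float64(-0.142), 255]
[np.float64(-0.002), np.float64(0.0257), np.float64(0.0016), np.float64(-0.173), 255]
[np.float64(-0.0018), np.float64(0.03), np.float64(0.0016), np.float64(-0.204), 255]
[np.float64(-0.0015), np.float64(0.0343), np.float64(0.0016), np.float64(-0.235), 255]
[np.float64(-0.001), np.float64(0.0386), np.float64(0.0016), np.float64(-0.266), 255]
[np.float64(-0.0004), np.float64(0.0429), np.float64(0.0016), np.float64(-0.297), 255]
[np.float64(0.0003), np.float64(0.0471), np.float64(0.0016), np.float64(-0.328), 255]
[np.float64(0.0012), np.float64(0.0513), np.float64(0.0016), np.float64(-0.359), 255]
[np.float64(0.0022), np.float64(0.0555), np.float64(0.0016), np.float64(-0.39), 255]
[np.float64(0.0033), np.float64(0.0597), np.float64(0.0016), np.float64(-0.421), 255]
[np.float64(0.0046), np.float64(0.0638), np.float64(0.0016), np.float64(-0.452), 255]
[np.float64(0.006), np.float64(0.0679), np.float64(0.0016), np.float64(-0.483), 255]
```

View pics/a1.png

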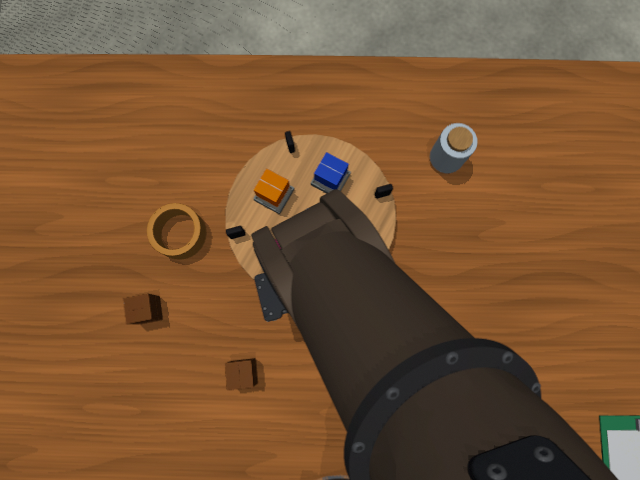

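The arm hides pink, but orange (272,188) and blue (331,170) show the disc has turned 6° with contact good. Continuing.

>>> step_arm(steps=[[[-0.001,0.004,0.001,-0.02,255],[-0.001,0.008,0.001,-0.05,255],[-0.002,0.012,0.001,-0.08,255],[-0.002,0.016,0.001,-0.11,255],[-0.002,0.02,0.001,-0.14,255],[-0.002,0.024,0.001,-0.165,255],[-0.002,0.028,0.001,-0.19,255],[-0.002,0.032,0.001,-0.22,255],[-0.001,0.036,0.001,-0.25,255],[-0.001,0.04,0.001,-0.275,255]]])

```text
clock: 4.67
eef_pos: [0.4652, 0.0054, 0.0575]
orientation: [-3.02, -0.867, 0.001]
ft_force: [-0.5, 1.7, -0.9]
gripper_width: 0.0004
grasp_force: 0.6
```

```bash
python3 m2.py; python3 push.py 232 16
```

```text
pink 330 r 0.0843 ang 161.6 z 0.101
orange 676 r 0.0772 ang 78.3 z 0.101
blue 629 r 0.0769 ang 348.2 z 0.101
tab 98 0.138 33.6
tab 99 0.139 303.1
tab 120 0.139 123.7
4.7167 [0.4655 0.0045 0.0575] ang 204.23 r 0.1393 phi 32.07 [ 0.5 -0.7 -0.3]
[np.float64(-0.0002), np.float64(0.0042), np.float64(0.0005), np.float64(-0.033), 255]
[np.float64(-0.0006), np.float64(0.0084), np.float64(0.0005), np.float64(-0.063), 255]
[np.float64(-0.0008), np.float64(0.0126), np.float64(0.0005), np.float64(-0.094), 255]
[np.float64(-0.001), np.float64(0.0168), np.float64(0.0005), np.float64(-0.124), 255]
[np.float64(-0.001), np.float64(0.021), np.float64(0.0005), np.float64(-0.154), 255]
[np.float64(-0.0008), np.float64(0.0252), np.float64(0.0005), np.float64(-0.185), 255]
[np.float64(-0.0006), np.float64(0.0294), np.float64(0.0005), np.float64(-0.215), 255]
[np.float64(-0.0002), np.float64(0.0336), np.float64(0.0005), np.float64(-0.245), 255]
[np.float64(0.0003), np.float64(0.0378), np.float64(0.0005), np.float64(-0.275), 255]
[np.float64(0.0009), np.float64(0.042), np.float64(0.0005), np.float64(-0.306), 255]
[np.float64(0.0017), np.float64(0.0461), np.float64(0.0005), np.float64(-0.336), 255]
[np.float64(0.0026), np.float64(0.0502), np.float64(0.0005), np.float64(-0.366), 255]
[np.float64(0.0036), np.float64(0.0543), np.float64(0.0005), np.float64(-0.397), 255]
[np.float64(0.0047), np.float64(0.0584), np.float64(0.0005), np.float64(-0.427), 255]
[np.float64(0.006), np.float64(0.0624), np.float64(0.0005), np.float64(-0.457), 255]
[np.float64(0.0073), np.float64(0.0664), np.float64(0.0005), np.float64(-0.487), 255]
```

>>> step_arm(steps=[[[0,0.004,0,-0.03,255],[-0.001,0.008,0,-0.06,255],[-0.001,0.012,0,-0.09,255],[-0.001,0.016,0,-0.12,255],[-0.001,0.02,0,-0.15,255],[-0.001,0.024,0,-0.18,255],[-0.001,0.028,0,-0.205,255],[0,0.032,0,-0.23,255],[0,0.036,0,-0.26,255],[0.001,0.04,0,-0.29,255]]])

```text
clock: 5.55
eef_pos: [0.4867, -0.0281, 0.0574]
orientation: [-2.863, -1.292, 0.002]
ft_force: [-1.8, 0.7, -0.0]
gripper_width: 0.0004
grasp_force: 0.7
```

```bash
python3 m2.py; python3 push.py 234 12
```

```text
pink 695 r 0.0781 ang 184.6 z 0.101
orange 678 r 0.077 ang 94.8 z 0.101
blue 630 r 0.077 ang 4.7 z 0.101
tab 97 0.138 319.4
tab 103 0.139 49.8
tab 121 0.139 139.9
5.6 [ 0.4874 -0.0287  0.0574] ang 220.72 r 0.1387 phi 48.68 [ 1.5 -1.1  0.3]
[np.float64(-0.0007), np.float64(0.0026), np.float64(0.0004), np.float64(-0.02), 255]
[np.float64(-0.001), np.float64(0.0053), np.float64(0.0004), np.float64(-0.039), 255]
[np.float64(-0.0012), np.float64(0.008), np.float64(0.0004), np.float64(-0.059), 255]
[np.float64(-0.0014), np.float64(0.0106), np.float64(0.0004), np.float64(-0.078), 255]
[np.float64(-0.0016), np.float64(0.0133), np.float64(0.0004), np.float64(-0.097), 255]
[np.float64(-0.0016), np.float64(0.016), np.float64(0.0004), np.float64(-0.117), 255]
[np.float64(-0.0017), np.float64(0.0187), np.float64(0.0004), np.float64(-0.136), 255]
[np.float64(-0.0017), np.float64(0.0214), np.float64(0.0004), np.float64(-0.155), 255]
[np.float64(-0.0016), np.float64(0.0241), np.float64(0.0004), np.float64(-0.175), 255]
[np.float64(-0.0015), np.float64(0.0267), np.float64(0.0004), np.float64(-0.194), 255]
[np.float64(-0.0013), np.float64(0.0294), np.float64(0.0004), np.float64(-0.213), 255]
[np.float64(-0.0011), np.float64(0.0321), np.float64(0.0004), np.float64(-0.233), 255]
```

>>> step_arm(steps=[[[-0.001,0.004,0,-0.03,255],[-0.001,0.008,0,-0.06,255],[-0.001,0.012,0,-0.09,255],[-0.001,0.016,0,-0.12,255],[-0.001,0.019,0,-0.14,255],[-0.001,0.022,0,-0.16,255],[-0.001,0.025,0,-0.18,255],[-0.001,0.027,0,-0.195,255],[-0.001,0.029,0,-0.21,255],[-0.001,0.03,0,-0.22,255]]])

```text
clock: 6.43
eef_pos: [0.5094, -0.0484, 0.0577]
orientation: [2.704, 1.599, 0.0]
ft_force: [-1.7, -0.3, -1.0]
gripper_width: 0.0007
grasp_force: 0.6
```

```bash
python3 m2.py; python3 push.py 236.4 6
```

```text
pink 697 r 0.078 ang 197.2 z 0.101
green 230 r 0.0629 ang 287.9 z 0.101
orange 685 r 0.0773 ang 107.4 z 0.101
blue 622 r 0.077 ang 17.2 z 0.101
tab 101 0.138 331.8
tab 109 0.139 62.4
tab 119 0.14 152.4
6.4833 [ 0.5095 -0.0485  0.0577] ang 233.0 r 0.1379 phi 61.19 [-0.5 -0.5 -1. ]
[np.float64(-0.0012), np.float64(0.0012), np.float64(0.0007), np.float64(-0.007), 255]
[np.float64(-0.0014), np.float64(0.0026), np.float64(0.0007), np.float64(-0.016), 255]
[np.float64(-0.0016), np.float64(0.0039), np.float64(0.0007), np.float64(-0.026), 255]
[np.float64(-0.0017), np.float64(0.0053), np.float64(0.0007), np.float64(-0.036), 255]
[np.float64(-0.0019), np.float64(0.0067), np.float64(0.0007), np.float64(-0.046), 255]
[np.float64(-0.002), np.float64(0.008), np.float64(0.0007), np.float64(-0.056), 255]
```

>>> step_arm(steps=[[[0,0.001,0,0,255],[-0.001,0.002,0,-0.01,255],[-0.001,0.003,0,-0.02,255],[-0.001,0.004,0,-0.02,255],[-0.001,0.005,0,-0.03,255],[-0.001,0.006,0,-0.04,255],[-0.001,0.0065,0,-0.04,255],[-0.001,0.007,0,-0.05,255],[-0.001,0.0074,0,-0.05,255],[-0.001,0.0074,0,-0.05,255]]])

```text
clock: 7.32
eef_pos: [0.5152, -0.0528, 0.0577]
orientation: [2.664, 1.664, -0.0]
ft_force: [-1.6, 0.1, 0.3]
gripper_width: 0.0005
grasp_force: 0.4
```

```bash
python3 m2.py; python3 push.py 225 6
```

```text
pink 696 r 0.0779 ang 200.2 z 0.101
green 365 r 0.0677 ang 290.9 z 0.101
orange 688 r 0.0773 ang 110.6 z 0.101
blue 621 r 0.0769 ang 20.2 z 0.101
tab 100 0.138 334.9
tab 105 0.139 65.5
tab 119 0.14 155.4
7.3667 [ 0.5152 -0.0528  0.0577] ang 235.98 r 0.1381 phi 63.97 [ 0.1 -0.1 -0.1]
[np.float64(-0.0002), np.float64(-0.0045), np.float64(0.0007), np.float64(0.032), 255]
[np.float64(0.0006), np.float64(-0.0089), np.float64(0.0007), np.float64(0.064), 255]
[np.float64(0.0016), np.float64(-0.0132), np.float64(0.0007), np.float64(0.096), 255]
[np.float64(0.0027), np.float64(-0.0175), np.float64(0.0007), np.float64(0.128), 255]
[np.float64(0.0039), np.float64(-0.0218), np.float64(0.0007), np.float64(0.16), 255]
[np.float64(0.0053), np.float64(-0.026), np.float64(0.0007), np.float64(0.191), 255]
```

Pink is at 200.2° against the arrow's 200.4°. Backing off along the rim, then lifting clear.

>>> step_arm(steps=[[[0,-0.004,0,0,255],[0,-0.009,0,0,255],[0,-0.014,0,0,255],[0,-0.014,-0.03,0,255],[0,-0.014,-0.06,0,255],[0,-0.014,-0.1,0,255],[0,-0.014,-0.14,0,255],[0,-0.014,-0.17,0,255],[0,-0.014,-0.17,0,255]]])

```text
clock: 8.12
eef_pos: [0.5054, -0.0454, 0.2338]
orientation: [2.659, 1.662, 0.012]
ft_force: [1.0, -0.0, -0.1]
gripper_width: 0.0004
grasp_force: 0.0
```

```bash
python3 -c "
from h import *
go(.36,-.3,.23,30)"
```

```text
clock 8.1167 at [ 0.5054 -0.0454  0.2338] phi 64.0 shift [-0.2926 -0.0192  0.0027] turn 0.594
```

>>> step_arm(steps=[[[-0.03,-0.002,0,0.06,255],[-0.06,-0.004,0,0.12,255],[-0.09,-0.006,0,0.18,255],[-0.12,-0.008,0,0.24,255],[-0.15,-0.01,0,0.3,255],[-0.18,-0.012,0,0.36,255],[-0.21,-0.014,0,0.42,255],[-0.24,-0.016,0,0.48,255],[-0.27,-0.018,0,0.54,255],[-0.29,-0.019,0,0.59,255]]])

```text
clock: 8.95
eef_pos: [0.3562, -0.3009, 0.2276]
orientation: [3.035, 0.809, -0.002]
ft_force: [-0.4, -0.2, -0.5]
gripper_width: 0.0004
grasp_force: 0.0
```

```bash
python3 m2.py end; python3 - <<'E'
from m import *
im,d=vision.capture("top"); px,P,col,h=pose(im,d); rel=P[:,:2]-HUB; r=np.hypot(*rel.T)
y=(P[:,2]<.03)&(P[:,2]>.014)&(h[:,0]>20)&(h[:,0]<35)&(h[:,1]>150)&(h[:,2]>100)&(r<.25)
q=rel[y].mean(0); print("arrow",y.sum(),np.hypot(*q),np.degrees(np.arctan2(q[1],q[0]))%360)
w,v=np.linalg.eigh(np.cov(rel[y].T)); print("arrow axis",w,np.degrees(np.arctan2(v[1,1],v[0,1]))%180+180)
E
```

```text
pink 696 r 0.078 ang 200.3 z 0.101
green 643 r 0.0772 ang 289.8 z 0.101
orange 683 r 0.0772 ang 110.4 z 0.101
blue 624 r 0.0769 ang 20.3 z 0.101
tab 106 0.138 334.9
tab 112 0.138 65.5
tab 113 0.139 244.8
tab 118 0.14 155.4
arrow 276 0.19508303036244393 200.48600289637483
arrow axis [4.57594476e-05 1.79614565e-04] 200.46155758818168
```

View pics/end.png

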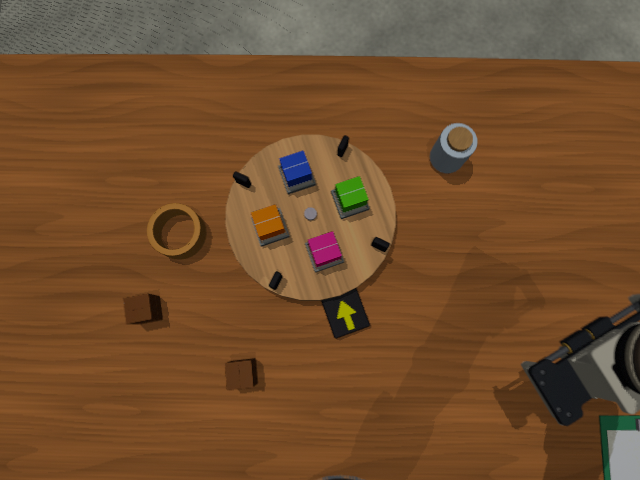

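The pink carton at (325,250) stands squarely behind the arrow at (346,314). All four cartons are seated, the rolls haven't moved and the arm is clear.

```bash
python3 -c "
from h import *
print(ticket.hand_in())"
```

```text
the job is handed in; nothing more can be done
None
```

The pink carton stands in front of the yellow arrow (200.3° against the arrow's 200.5°) and at rest, with all four cartons in their seats, the rolls untouched and the arm clear; I handed it in at about 9 s.

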